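Third hand at the router fence

ROBOT

A 7-joint arm with a two-finger parallel gripper is mounted at the origin on the work surface. World frame = base frame: x ahead of the robot, y to its left, z up, the work surface at z = 0. Lengths are in m, angles in degrees, forces in N, time in s.
With the tool pointing down it reaches from about 0.4 to 0.85 m from the base axis. Payload 10.4 kg.
Tool frame: the origin (TCP) lies on the centre line of the jaws, within the pads' length; the fingertips stand 8 mm ahead of it and the grasp point (between the pads) lies 11 mm behind it; z points along the fingers, y is the direction in which the jaws open and shut (so a half turn about z gives the same grasp; the last joint's range is limited). The gripper opens to 85 mm and grips with 20 to 120 N. Pads are 22 mm wide; open, the fingers measure 114 mm over their backs; the gripper's body (76 mm by 85 mm) begins 54 mm behind the grasp point. The pads swing forward as they close: fully open they stand 13 mm farther back than shut.
Start: joints at [-67.185, 19.034, -3.707, 83.658, 1.238, 77.344, -5.071], TCP at [0.255, 0.571, 0.239] pointing down, gripper open.
Joint ranges: [-148.97, 148.97], [-28.65, 121.19], [-84.17, 76.75], [9.2, 138.47], [-72.65, 252.65], [3.7, 117.97], [-149.18, 149.18]. Speed limits (degrees/s): [127.2, 127.2, 159.86, 159.86, 180, 180, 180].

INTERFACE

Orientations are given as [roll, pitch, yaw] about the fixed x, y, z axes, in that order (R = Rz(yaw) Ry(pitch) Rx(roll)).
In Python, from station import * gives the robot as it stands. Calls block until the motion is done:
- move_ptp(position, orientation): joint-space move of the TCP to a pose.
- move_straight(position, velocity=0.15, rot=None, stop_force=None): straight line of the TCP; rot=None keeps the orientation; velocity is the mean speed in m/s. With stop_force (N) it stops when the force on the tool has changed by that much, and returns True; else False.
- movej(angles): joint-space move.
- grip(opening, f_grip=None): opening from 0.0 (shut) to 1.0 (fully open); f_grip is the grip in N (None keeps the last); returns when the fingers have stopped.
- pause(seconds).
- solve_ik(position, orientation): joint angles nearest the present ones, or None.
- sense(): the state.
- capture(name): name is "scene" or "top" or "wrist"; returns a dict with "frame" (480x640x3 uint8, red, green, blue), "fx", "fy", "cx", "cy" (pixels), "k1" (the pictures are not rectified: a ray, as slopes to the right and down, at radius r is drawn at 1 + k1 r^2 times it, then the intrinsics apply), "cam_to_world" (4x4, takes a point from camera to world coordinates). Camera axes: x right, y up, looking along -z (the intrinsics and any distortion apply to the point x, -y, -z); pixel columns grow to the right and rows downward; lengths in m; the calibration is good to about 2 mm. A picture is of the moment at which its call begins. There is no depth.
A pose or a line that the arm cannot do raises IKError and nothing moves.
- hand_in(): hands the job in, once; it reports no verdict.
The state is a dict: "time": time; "q": joint angles; "joint_velocities": joint speeds; "joint_efforts": joint torques, N m; "tool_pos": TCP position; "tcp_rot": TCP orientation; "force": force on the tool from outside, world axes, zero at the start; "wrist_torque": the same for the moment, N m; "finger_gap": opening from 0.0 (shut) to 1.0 (fully open).
Only numpy, scipy, OpenCV 4.12 (cv2) and the standard library are available. Lean on these libraries where they do the work, as an engineer would, in place of code of your own. Each camera call takes 0.05 s, during which the arm holds its last target.

TASK

The router's fence needs its new wooden facing: first switch the router off at the rotary isolator, before you move any wood. Then stand the notched facing board on its edge against the front of the fence, notch down and centred over the cutter without touching the cutter, and, without ramming the fence, press it flat against the fence with a steady push of about 12 N for a few seconds. I will screw it on from behind, so finish while still pressing it there, do not let go, and leave the other things on the bench as they are.

Things in the scene. Friction and masses are not known exactly. Their poses are not given: they have to be found in the camera images.
- isolator (a joint): Angle of the isolator's handle, rad: 0 = on (as it starts), 1.57 = off. It grows anticlockwise seen from above, so switching off is a quarter turn anticlockwise. A sprung snap mechanism (about 0.12 N m) drives the handle to the nearer of its two ends: past half-way it snaps over by itself when let go.
- isolator_grip (a point): Middle of the black bar handle on top of the isolator, on its turning axis, 81 mm above the bench. The bar is 14 mm thick, 56 mm long and 30 mm tall (63 to 93 mm above the bench, on a round boss 44 mm wide). The point turns with the handle: its x axis runs along the bar, z up.
- isolator_box: The isolator: a flat grey and white plastic box screwed to the bench, 115 mm along its x axis, 85 mm along y, its lid 55 mm above the bench; a short steel conduit leaves its +x end. Origin: centre of its underside. The bar handle lies along the box's long side (x) when on, and across it (y) when off.
- facing_mid (a point): Centre of the facing, half-way up: a loose pale board standing on its long edge, 320 mm long (x axis), 22 mm thick (y), 100 mm tall (z, up), about 0.4 kg; this point is 50 mm above the bench. In the middle of its lower edge a notch 50 mm wide, 32 mm high goes through its thickness. Both faces are alike: either may go to the fence.
- fence: The rigid router fence: two upright aluminium plates 60 mm tall with a 64 mm mouth between, a dust hood behind. Origin: middle of the front face's plane, at bench level. x runs along the face (252 mm to each end); y points out of the face, to the side where the facing goes. Flat on it, the facing's centre is 11 mm out along y, its top 40 mm above the fence.
- cutter: The router cutter: a steel bit 16 mm in diameter standing 22 mm up from the bench, on the middle of the fence's mouth, 4 mm in front of the plane of the fence's face. Origin: on its axis at bench level. It is to end inside the notch of the facing.
- offcut: A plain brown offcut standing on its long edge: 180 mm (x) x 30 mm (y) x 65 mm tall, shorter, lower and thicker than the facing and without a notch. Origin: centre of its underside. Leave alone.
- gouge_blade (a point): Middle of the steel blade of a turning gouge lying on the bench, 18 mm up: the blade reaches 100 mm farther along x, the long wooden handle (36 mm thick) begins 120 mm back and ends 380 mm back along -x. Leave alone.
- bowl: A small turned wooden bowl, 136 mm in diameter, 55 mm high; origin under its centre. Leave alone.
- blank: A round dark wooden bowl blank, 124 mm in diameter, 48 mm high; origin under its centre. Leave alone.
- pushblock: A black push block with a handle, 130 mm (x) x 65 mm (y), about 80 mm high; origin under its centre. Leave alone.
- screwtin: An open steel tin of brass screws, 100 x 75 x 32 mm; origin under its centre. Leave alone.
- brush: A bench brush lying on the bench. Leave alone.

How it is judged:
By the outcome, as a careful person would: the job done as asked, in the order asked, and still so for the second after the job is handed in, while the arm keeps its last pose, push and grip.
It also fails if it takes over 67 s, if anything falls off the work surface, if the arm or the gripper's body presses on something with over 40 N, if the wrist force passes 120 N, or if a joint passes its speed limit or range.

## Working session

There is one attempt and no reset: what is moved stays moved. The work goes in short steps, each a Python script; the robot and the scene stay as the last script left them, time stands still between calls to the robot, and variables do not carry over. Pictures are saved under pics/ and viewed, and the job is handed in when it is done.

```bash
ls; mkdir -p pics; python3 - <<'E'
from station import *
import cv2
for n in("scene","top","wrist"):
    c=capture(n); cv2.imwrite(f"pics/{n}0.png",c["frame"][:,:,::-1]); print(n,c["fx"],c["fy"],c["cx"],c["cy"],c["k1"],c["cam_to_world"])
s=sense();print(s)
E
```

```text
pics
scene 462.95374294867077 462.95374294867077 321.35134731264344 247.84359142456077 -0.08784326254620525 [[-0.51272873 -0.60415051  0.61000935  1.16727981]
 [ 0.85828081 -0.34287399  0.38182651  0.43924362]
 [-0.02152434  0.71933274  0.69433214  0.87204587]
 [ 0.          0.          0.          1.        ]]
top 509.40642322260135 509.40642322260135 314.31666940771856 233.7679107773011 0.041518602233581024 [[-0.0150794   0.99303655 -0.11683759  0.302005  ]
 [-0.99977157 -0.01674446 -0.01328261 -0.02798617]
 [-0.0151465   0.11661061  0.99306221  1.45664271]
 [ 0.          0.          0.          1.        ]]
wrist 359.16176747177207 359.16176747177207 325.24749161673094 240.1419179128872 0.004724642560590349 [[ 0.4088282  -0.87852654 -0.24708425  0.19191398]
 [ 0.91260611  0.39263763  0.11395518  0.59850702]
 [-0.00309807 -0.27207869  0.96227002  0.37279607]
 [ 0.          0.          0.          1.        ]]
{'time': 0.15, 'q': array([-67.18590084,  19.06431424,  -3.70858571,  83.69338373,
         1.23764163,  77.34268357,  -5.07069447]), 'joint_velocities': array([-0.10774095, -0.20373239, -0.0214986 , -0.10685904, -0.0379765 ,
        0.03020541, -0.0798587 ]), 'joint_efforts': array([ 1.22795798e-03, -6.25828528e+01,  4.93541965e-02, -3.91852963e+01,
        1.61212042e-02,  7.54179724e-03,  1.56284909e-05]), 'tool_pos': array([0.2551734 , 0.57024955, 0.23870466]), 'tcp_rot': array([-1.79939498e+02,  2.05152199e-03,  1.55893416e+02]), 'force': array([ 0.33757165, -0.49970515, -0.44307635]), 'wrist_torque': array([-0.05591672, -0.01909915,  0.01004442]), 'finger_gap': 1.0014559248886181}
```

View pics/top0.png

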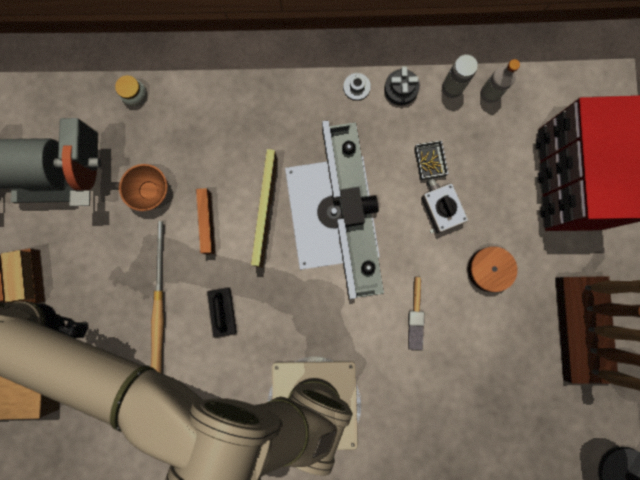

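View pics/scene0.png

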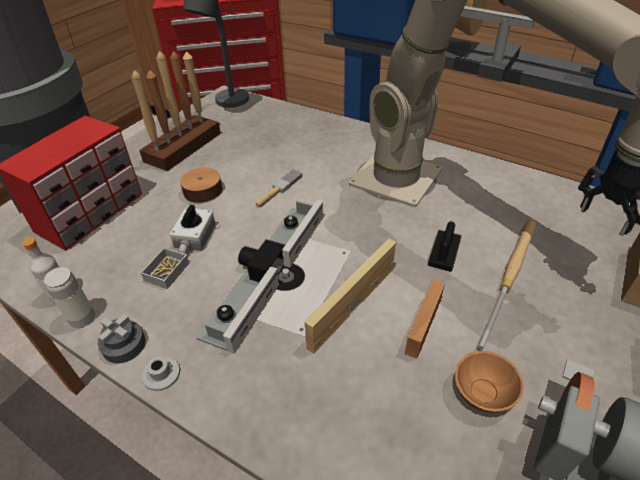

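View pics/wrist0.png

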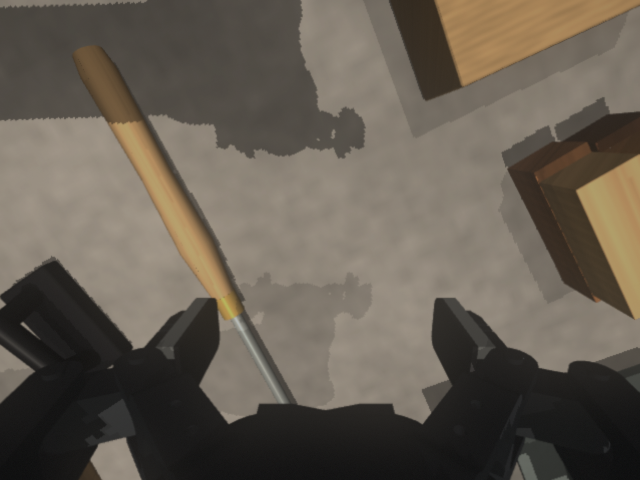

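```bash
cat > h.py <<'E'
import numpy as np, cv2
def ray(c,px):
    px=np.atleast_2d(np.array(px,float))
    d=np.stack([(px[:,0]-c["cx"])/c["fx"],(px[:,1]-c["cy"])/c["fy"]],1)
    u=d.copy()
    for _ in range(20): u=d/(1+c["k1"]*(u**2).sum(1,keepdims=True))
    M=c["cam_to_world"]
    v=np.c_[u[:,0],-u[:,1],-np.ones(len(u))]@M[:3,:3].T
    return M[:3,3],v
def onplane(c,px,z):
    o,v=ray(c,px); return o+v*((z-o[2])/v[:,2])[:,None]
def proj(c,P):
    P=np.atleast_2d(P);M=c["cam_to_world"];p=(P-M[:3,3])@M[:3,:3]
    u=np.c_[p[:,0]/-p[:,2],-p[:,1]/-p[:,2]];u=u*(1+c["k1"]*(u**2).sum(1,keepdims=True))
    return u*[c["fx"],c["fy"]]+[c["cx"],c["cy"]]
E
python3 - <<'E'
import cv2
a=cv2.imread("pics/scene0.png"); t=cv2.imread("pics/top0.png")
cv2.imwrite("pics/s_crop.png",cv2.resize(a[170:370,190:460],None,fx=2.9,fy=2.9,interpolation=cv2.INTER_CUBIC))
cv2.imwrite("pics/t_crop.png",cv2.resize(t[110:310,230:490],None,fx=3,fy=3,interpolation=cv2.INTER_CUBIC))
E
```

```text
(no output)
```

View pics/s_crop.png

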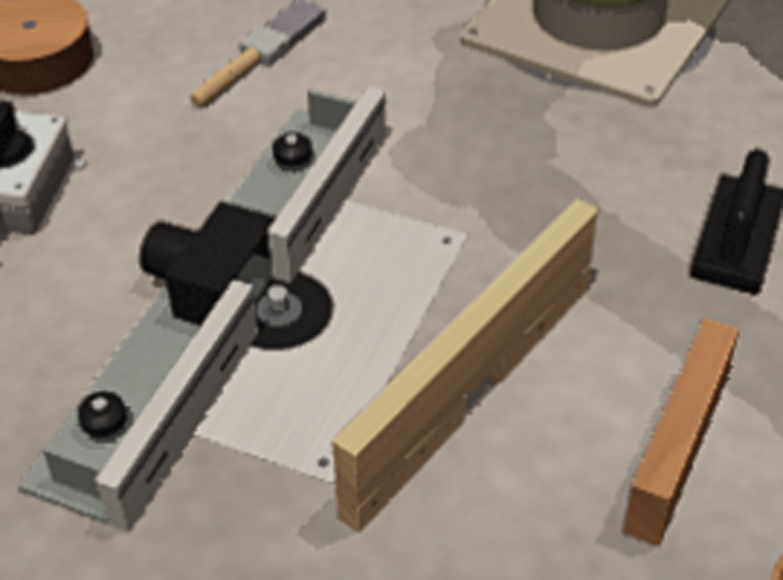

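View pics/t_crop.png

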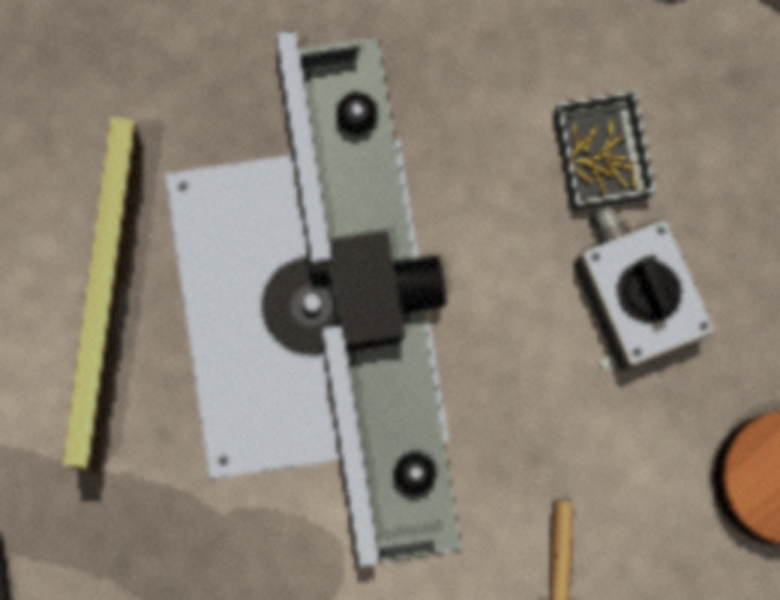

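```bash
cat > meas.py <<'E'
from h import *
def crop(pts): return np.array(pts,float)/3+[230-1/3,110-1/3]
def yellow(img):
    hsv=cv2.cvtColor(img,cv2.COLOR_RGB2HSV)
    return hsv
E
python3 - <<'E'
from station import *
from meas import *
c=capture("top");f=c["frame"];hsv=cv2.cvtColor(f,cv2.COLOR_RGB2HSV)
print(hsv[200,265],hsv[150,270],hsv[260,257])
m=cv2.inRange(hsv,(22,80,90),(35,255,255));m[:, :240]=0;m[:,300:]=0;m[:140]=0;m[275:]=0
cs,_=cv2.findContours(m,cv2.RETR_EXTERNAL,cv2.CHAIN_APPROX_NONE);k=max(cs,key=cv2.contourArea)
r=cv2.minAreaRect(k);print(r,cv2.contourArea(k))
b=cv2.boxPoints(r);W=onplane(c,b,.1);print("facing",W.round(4),W.mean(0).round(4))
for i in range(4):
    d=W[i]-W[i-1];print(np.linalg.norm(d).round(4),np.degrees(np.arctan2(d[1],d[0])).round(2))
# light fence/table band mask
m=cv2.inRange(hsv,(0,0,150),(179,40,255));
for row in range(120,300,6):
    x=np.where(m[row,315:365])[0]+315
    if len(x):print(row,x.min(),x.max(),len(x),end=' | ')
L=onplane(c,crop([(580,258),(668,222),(715,333),(628,367)]),.055);print("\nlid",L.round(4),L.mean(0).round(4))
d=L[1]-L[2];print(np.degrees(np.arctan2(d[1],d[0])),np.linalg.norm(d));d=L[0]-L[3];print(np.degrees(np.arctan2(d[1],d[0])),np.linalg.norm(d), np.linalg.norm(L[0]-L[1]))
print("handle",onplane(c,crop([(650,290)]),.085), "cutter",onplane(c,crop([(312,301)]),.022))
F=crop([(278,35),(361,567)]);
for z in(0,.06):
    F3=onplane(c,F,z);d=F3[0]-F3[1];print("fence",z,F3.round(4),F3.mean(0),np.linalg.norm(d),np.degrees(np.arctan2(d[1],d[0])))
g=cv2.cvtColor(f,cv2.COLOR_RGB2BGR)
cv2.imwrite("pics/f1.png",cv2.resize(g[115:210,310:400],None,fx=6,fy=6,interpolation=cv2.INTER_NEAREST))
cv2.imwrite("pics/f2.png",cv2.resize(g[210:305,310:400],None,fx=6,fy=6,interpolation=cv2.INTER_NEAREST))
E
```

```text
[ 29  93 183] [ 28  94 174] [ 31  90 185]
((262.57147216796875, 207.0782928466797), (8.346707344055176, 117.36963653564453), 7.800187587738037) 851.0
facing [[0.3816 0.1616 0.1   ]
 [0.699  0.1177 0.1   ]
 [0.6954 0.0951 0.1   ]
 [0.3782 0.1395 0.1   ]] [0.5386 0.1285 0.1   ]
0.0223 81.28
0.3204 -7.88
0.0229 -99.02
0.3203 172.02
126 323 328 6 | 132 324 355 8 | 138 325 350 11 | 144 326 339 7 | 150 327 339 7 | 156 328 363 11 | 162 319 364 17 | 168 315 364 21 | 174 315 364 21 | 180 315 337 21 | 186 315 338 22 | 192 315 339 23 | 198 315 322 8 | 204 315 318 4 | 210 315 335 6 | 216 315 316 2 | 222 315 343 12 | 228 315 344 21 | 234 315 345 30 | 240 315 346 30 | 246 315 347 31 | 252 315 348 32 | 258 315 349 33 | 264 315 350 33 | 270 346 351 6 | 276 347 352 6 | 282 348 353 6 | 288 349 354 6 | 294 350 355 6 | 
lid [[ 0.5685 -0.313   0.055 ]
 [ 0.6008 -0.3953  0.055 ]
 [ 0.4961 -0.4333  0.055 ]
 [ 0.466  -0.3528  0.055 ]] [ 0.5328 -0.3736  0.055 ]
19.97769458903313 0.11133210479085372
21.21842687851871 0.10988940906302777 0.08839030284451517
handle [[ 0.53220237 -0.36852864  0.085     ]] cutter [[ 0.53805104 -0.06496228  0.022     ]]
fence 0 [[ 0.8068 -0.0372  0.    ]
 [ 0.2867 -0.1068  0.    ]] [ 0.54674662 -0.07196569  0.        ] 0.5247811407948023 7.618139723819094
fence 0.06 [[ 0.786  -0.0368  0.06  ]
 [ 0.2873 -0.1035  0.06  ]] [ 0.53666556 -0.07015415  0.06      ] 0.5031650861583599 7.618139723819096
```

View pics/f1.png

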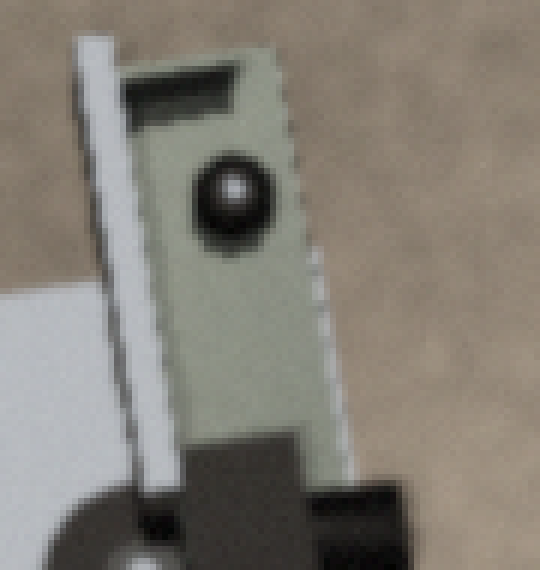

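View pics/f2.png

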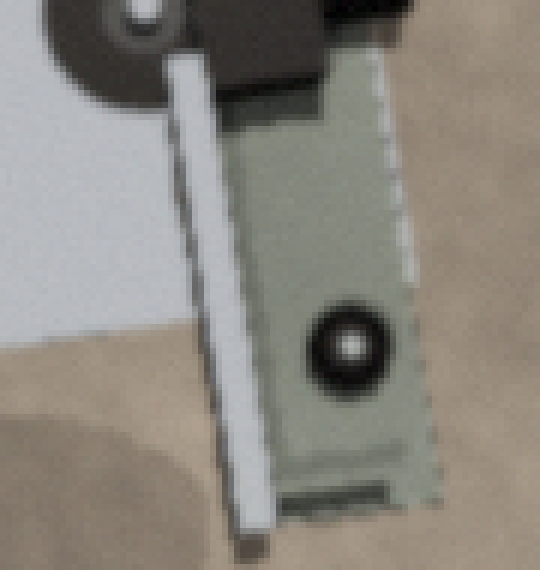

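```bash
cat > ik.py <<'E'
E
python3 - <<'E'
from station import *
from meas import *
ct=capture("top");cs=capture("scene")
def tri(a,b):
    o1,v1=ray(ct,a);o2,v2=ray(cs,b);v1=v1[0];v2=v2[0]
    s=np.linalg.lstsq(np.c_[v1,-v2],o2-o1,rcond=None)[0]
    return (o1+v1*s[0]).round(4),(o2+v2*s[1]).round(4)
S=lambda x,y:(190+x/2.9,170+y/2.9)
print("hood",tri((340.5,188.3),S(232,285)),tri((345.8,226.7),S(280,222)))
print("cutter",tri(crop([(312,301)])[0],S(278,290)))
# fence top-front edge
F=np.array([(322.3,120.5),(348.8,297.8)]);F3=onplane(ct,F,.06);d=F3[0]-F3[1];print("fence",F3.round(4),F3.mean(0).round(4),np.linalg.norm(d),np.degrees(np.arctan2(d[1],d[0])))
Fs=onplane(cs,[S(384,95),S(128,492)],.06);d=Fs[1]-Fs[0];print("fence scene",Fs.round(4),Fs.mean(0).round(4),np.linalg.norm(d),np.degrees(np.arctan2(d[1],d[0])))
B=onplane(cs,[S(598,208),S(357,455),S(335,446),S(577,199)],.1);d=B[1]-B[0];print("board scene",B.round(4),B.mean(0),np.degrees(np.arctan2(d[1],d[0])))
for y in (21,201,-159):
  for p in((.532,-.370,.25),(.532,-.37,.078)):
    for dy in(0,90): 
        r=solve_ik(p,(180,0,y+dy));print(y+dy,p,None if r is None else np.round(r,0))
for y in(-8,172,7.6,187.6):
    for p in((.5386,.1285,.2),(.5386,.1285,.08),(.535,-.06,.08)):
        r=solve_ik(p,(180,0,y));print(y,p,None if r is None else np.round(r,0))
E
```

```text
hood (array([ 0.5903, -0.0837,  0.0713]), array([ 0.5835, -0.0731,  0.0694])) (array([ 0.4859, -0.0971,  0.049 ]), array([ 0.484 , -0.094 ,  0.0486]))
cutter (array([ 0.5375, -0.0649,  0.0254]), array([ 0.5363, -0.063 ,  0.0252]))
fence [[ 0.7885 -0.0367  0.06  ]
 [ 0.2897 -0.1003  0.06  ]] [ 0.5391 -0.0685  0.06  ] 0.5028079141324326 7.262231916460853
fence scene [[ 0.2957 -0.0983  0.06  ]
 [ 0.7854 -0.0244  0.06  ]] [ 0.5405 -0.0614  0.06  ] 0.4952729596091994 8.580829903757452
board scene [[0.3809 0.1619 0.1   ]
 [0.6973 0.1194 0.1   ]
 [0.6984 0.1018 0.1   ]
 [0.3794 0.1419 0.1   ]] [0.53899938 0.13126286 0.1       ] -7.637964745080292
21 (0.532, -0.37, 0.25) [ -8.  30.  56.  81. -25.  82. -20.]
111 (0.532, -0.37, 0.25) [-13.  36.  67.  82. -33.  84.  75.]
21 (0.532, -0.37, 0.078) [ -8.  42.  56.  92. -37.  67. -12.]
111 (0.532, -0.37, 0.078) [  2.  34.  40.  92. -24.  63.  69.]
201 (0.532, -0.37, 0.25) [ 65.  29. -49.  77.  22.  83. 128.]
291 (0.532, -0.37, 0.25) [ -12.   35.   66.   82.  -32.   84. -106.]
201 (0.532, -0.37, 0.078) [ 58.  35. -38.  88.  23.  65. 127.]
291 (0.532
[... 384 characters left out ...]
(0.5386, 0.1285, 0.08) [ -43.   20.   30.  106.  -12.   57. -107.]
-8 (0.535, -0.06, 0.08) [-35.  21.  43. 109. -17.  57. -82.]
172 (0.5386, 0.1285, 0.2) [-33.  11.  16.  99.  -3.  70.  67.]
172 (0.5386, 0.1285, 0.08) [-32.  19.  16. 106.  -6.  57.  69.]
172 (0.535, -0.06, 0.08) [-28.  19.  34. 109. -13.  56.  94.]
7.6 (0.5386, 0.1285, 0.2) [-43.  12.  29.  99.  -6.  70. -95.]
7.6 (0.5386, 0.1285, 0.08) [-42.  20.  28. 106. -11.  57. -92.]
7.6 (0.535, -0.06, 0.08) [-33.  20.  41. 109. -16.  57. -68.]
187.6 (0.5386, 0.1285, 0.2) [-32.  11.  16.  99.  -3.  70.  82.]
187.6 (0.5386, 0.1285, 0.08) [-31.  19.  15. 105.  -6.  57.  84.]
187.6 (0.535, -0.06, 0.08) [-27.  19.  33. 109. -12.  56. 109.]
```

```bash
python3 - <<'E'
from station import *
import cv2
move_ptp((.532,-.37,.24),(180,0,21))
s=sense();print(s["time"],s["tool_pos"],s["q"].round(1),s["force"])
c=capture("wrist"); cv2.imwrite("pics/w1.png",c["frame"][:,:,::-1]);
t=capture("top"); cv2.imwrite("pics/t1.png",t["frame"][:,:,::-1]);
import pickle;pickle.dump((c,t),open("w1.pkl","wb"))
E
```

```text
3.7167 [ 0.53255471 -0.36927781  0.23985448] [ -9.1  31.6  58.6  82.2 -26.9  81.1 -19.1] [-0.50215854  0.89749103 -0.7169064 ]
```

View pics/w1.png

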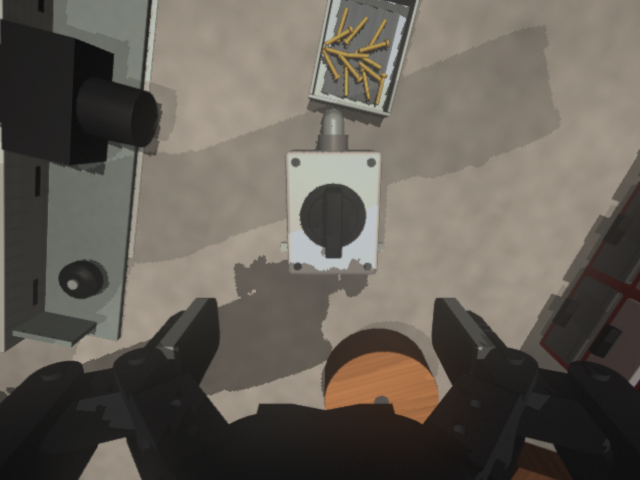

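View pics/t1.png

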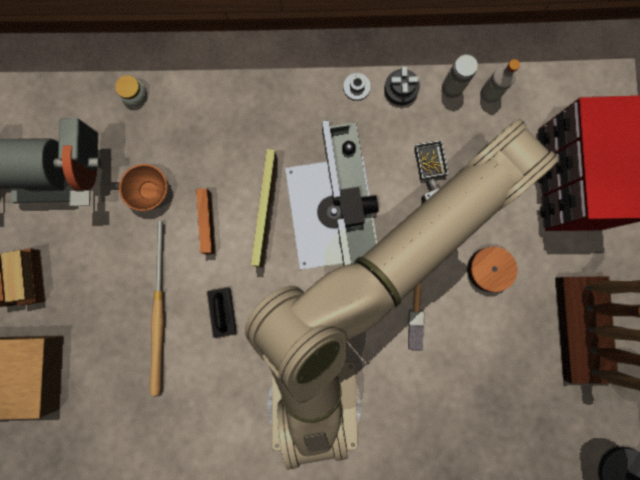

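```bash
python3 - <<'E'
from h import *
import pickle
c,t=pickle.load(open("w1.pkl","rb"))
L=onplane(c,[(287,152),(381,152),(377,271),(290,271)],.055);print(L.round(4),L.mean(0).round(4))
for a,b in((0,3),(1,2),(0,1),(3,2)):
    d=L[a]-L[b];print(np.degrees(np.arctan2(d[1],d[0])).round(1),np.linalg.norm(d).round(4))
H=onplane(c,[(326,257),(341,257),(333.5,257),(333.5,190)],.093);print(H.round(4))
print(onplane(c,[(300,217),(366,217),(333,183),(333,249)],.063).round(4))
img=c["frame"][140:290,260:400,::-1];cv2.imwrite("pics/w1c.png",cv2.resize(img,None,fx=4,fy=4,interpolation=cv2.INTER_CUBIC))
g=c["frame"];
E
```

```text
[[ 0.5739 -0.3181  0.055 ]
 [ 0.6031 -0.3938  0.055 ]
 [ 0.5012 -0.434   0.055 ]
 [ 0.4716 -0.3571  0.055 ]] [ 0.5374 -0.3758  0.055 ]
20.9 0.1095
21.5 0.1095
111.1 0.0811
111.1 0.0824
[[ 0.5088 -0.3792  0.093 ]
 [ 0.5132 -0.3908  0.093 ]
 [ 0.511  -0.385   0.093 ]
 [ 0.5625 -0.3648  0.093 ]]
[[ 0.5259 -0.348   0.063 ]
 [ 0.5469 -0.4025  0.063 ]
 [ 0.5643 -0.3644  0.063 ]
 [ 0.5088 -0.3861  0.063 ]]
```

View pics/w1c.png

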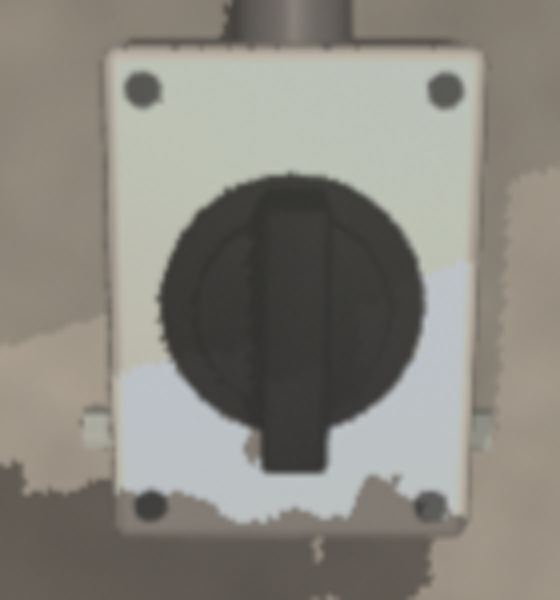

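```bash
python3 - <<'E'
from station import *
import cv2, numpy as np
P=(.5365,-.3753)
move_ptp((*P,.13),(180,0,21.2))
hit=move_straight((*P,.079),velocity=.08,stop_force=12)
s=sense();print(hit,s["time"],s["tool_pos"],s["force"])
if not hit:
    grip(0.0,40)
    s=sense();print(s["finger_gap"],s["force"],s["tool_pos"])
    q=np.array(s["q"]);q0=q.copy()
    for d in (35,75):
        q=q0.copy();q[6]+=d;movej(q);s=sense();print(s["time"],s["force"],s["wrist_torque"],s["tcp_rot"],s["tool_pos"])
    grip(1.0)
    move_straight((*s["tool_pos"][:2],.2),velocity=.2)
    c=capture("wrist"); cv2.imwrite("pics/w2.png",c["frame"][:,:,::-1])
    s=sense();print(s["time"],s["tcp_rot"],s["force"])
E
```

```text
False 5.1167 [ 0.53654095 -0.37558317  0.07927024] [-0.06252615 -0.40587461  0.22517517]
0.15562539440329487 [-1.95365067  3.79110219  4.72720477] [ 0.53645909 -0.37501254  0.07919722]
6.4 [-2.80759737  2.33277732  4.23250819] [ 0.5068044   0.41829112 -0.09407285] [-1.79958786e+02 -3.70671334e-02  5.60271748e+01] [ 0.53637807 -0.37491463  0.07923426]
7.1083 [-3.32962423  3.13492755  5.88231798] [0.63288024 0.70743433 0.13907232] [-1.79974814e+02 -6.38742805e-02  9.60279989e+01] [ 0.53624392 -0.37488359  0.07924215]
8.6 [-1.79903379e+02 -1.25347757e-01  9.62100306e+01] [ 0.33819489 -0.56744076 -0.65459054]
```

View pics/w2.png

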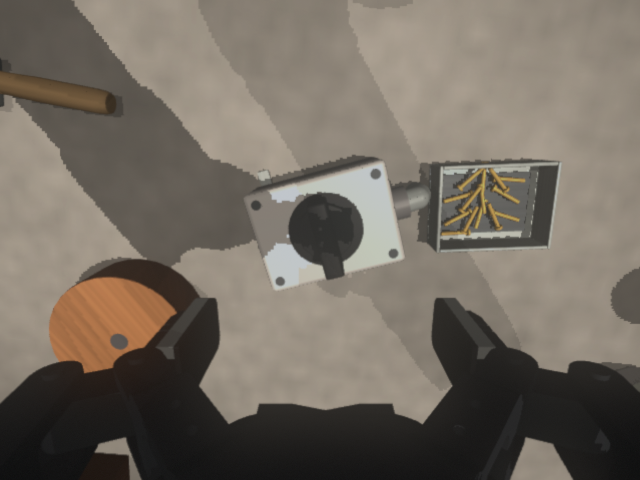

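```bash
python3 - <<'E'
from station import *
import cv2,pickle
print(solve_ik((.56,.04,.33),(180,0,180)).round(0))
move_ptp((.56,.04,.33),(180,0,180))
pause(.2)
c=capture("wrist"); cv2.imwrite("pics/w3.png",c["frame"][:,:,::-1])
pickle.dump(c,open("w3.pkl","wb"));s=sense();print(s["time"],s["tool_pos"])
E
```

```text
[-55.  12.  55.  87. -10.  86.  90.]
10.45 [0.56005949 0.03927538 0.32985174]
```

View pics/w3.png

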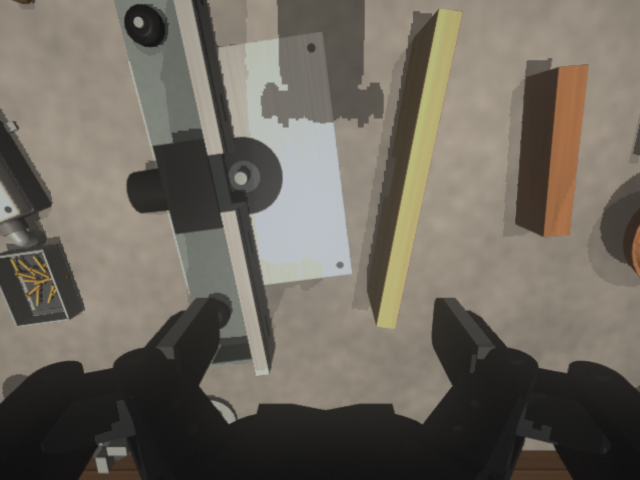

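```bash
python3 - <<'E'
from h import *
import pickle
c=pickle.load(open("w3.pkl","rb"));f=c["frame"]
g=f[:,:,::-1]
cv2.imwrite("pics/w3a.png",cv2.resize(g[0:190,120:300],None,fx=4,fy=3.15,interpolation=cv2.INTER_NEAREST)[:600,:720])
cv2.imwrite("pics/w3b.png",cv2.resize(g[150:390,150:300],None,fx=4,fy=2.5,interpolation=cv2.INTER_NEAREST))
for r in (40,80,120,140,230,260,300,340): print(r,[tuple(int(v) for v in f[r,x]) for x in range(180,275)][0:0])
hsv=cv2.cvtColor(f,cv2.COLOR_RGB2HSV);print(hsv[100,435],hsv[300,388],hsv[200,400],hsv[250,240])
gy=cv2.GaussianBlur(f.mean(2).astype(np.float32),(3,3),0)
x0,y0,x1,y1=193,5,266,370
pts=[]
for r in range(10,371,5):
    xc=int(204+(r-50)*0.2)  # rough
    seg=np.diff(gy[r,xc-8:xc+18]);k=int(np.argmin(seg));pts.append((r,xc-8+k,round(float(seg[k]))))
print(pts)
m=cv2.inRange(hsv,(22,60,130),(35,255,255));m[:,:360]=0;m[:,480:]=0
k=max(cv2.findContours(m,cv2.RETR_EXTERNAL,cv2.CHAIN_APPROX_NONE)[0],key=cv2.contourArea)
ap=cv2.approxPolyDP(k,4,True)[:,0];print(ap)
E
```

```text
40 []
80 []
120 []
140 []
230 []
260 []
300 []
340 []
[ 27  90 181] [ 26  89 183] [ 17  94 103] [ 21  27 180]
[(10, 193, -38), (15, 194, -37), (20, 195, -39), (25, 196, -39), (30, 197, -39), (35, 198, -39), (40, 199, -39), (45, 200, -39), (50, 201, -39), (55, 202, -38), (60, 203, -38), (65, 204, -38), (70, 205, -38), (75, 206, -37), (80, 207, -37), (85, 208, -36), (90, 209, -36), (95, 211, -36), (100, 212, -37), (105, 213, -37), (110, 214, -39), (115, 215, -40), (120, 216, -39), (125, 217, -41), (130, 218, -41), (135, 219, -41), (140, 220, -43), (145, 221, -44), (150, 222, -43), (155, 221, -7), (160, 221, -6), (165, 222, -6), (170, 237, -8), (175, 245, -32), (180, 246, -37), (185, 226, -5), (190, 228, -7), (195, 229, -7), (200, 230, -7), (205, 245, -2), (210, 235, -19), (215, 235, -40), (220, 236, -39), (225, 237, -38), (230, 239, -37), (235, 240, -37), (240, 241, -38), (245, 242, -38), (250, 243, -39), (255, 244, -40), (260, 245, -40), (265, 246, -41), (270, 247, -41), (275, 248, -42), (280, 249, -42), (285, 250, -42), (290, 251, -42), (295, 252, -42), (300, 253, -43), (305, 254, -42), (310, 255, -42), (315, 256, -42), (320, 257, -41), (325, 258, -40), (330, 259, -40), (335, 260, -38), (340, 261, -38), (345, 262, -37), (350, 263, -37), (355, 264, -36), (360, 265, -36), (365, 267, -35), (370, 267, -31)]
[[439  10]
 [376 326]
 [395 325]
 [461  14]]
```

View pics/w3a.png

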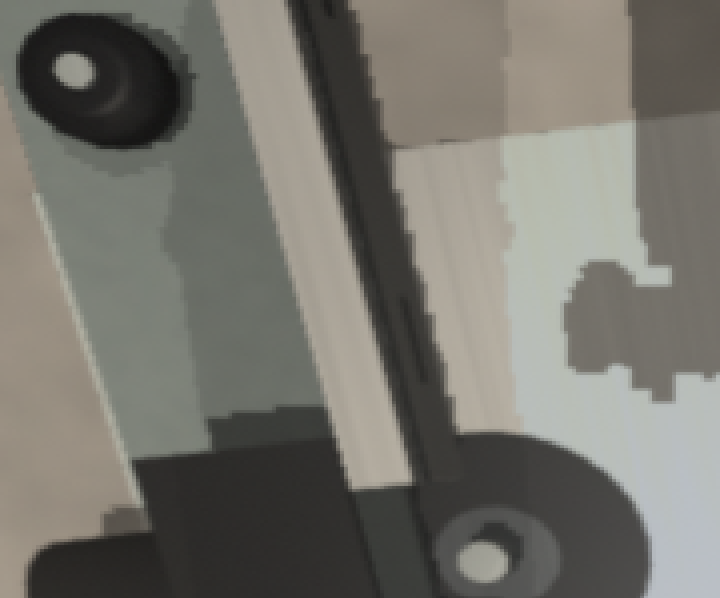

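View pics/w3b.png

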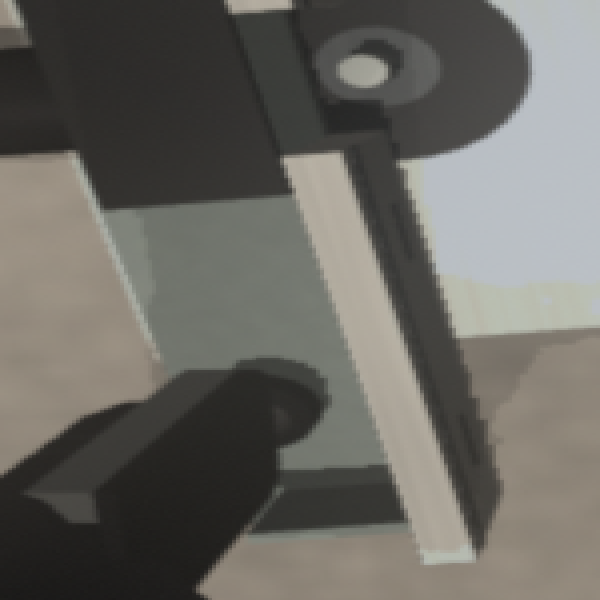

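```bash
python3 - <<'E'
from h import *
import pickle
c=pickle.load(open("w3.pkl","rb"));f=c["frame"]
gy=cv2.GaussianBlur(f.mean(2).astype(np.float32),(3,3),0)
P=[]
for r in list(range(10,150))+list(range(220,366)):
    xc=int(204+(r-50)*0.2);seg=-np.diff(gy[r,xc-8:xc+18]);k=int(np.argmax(seg))
    y=seg[k-1:k+2];off=(y[0]-y[2])/(2*(y[0]-2*y[1]+y[2]));P.append((xc-8+k+.5+off,r))
W=onplane(c,P,.06);vx,vy,x0,y0=cv2.fitLine(W[:,:2].astype(np.float32),cv2.DIST_HUBER,0,.01,.01).ravel()
if vx<0: vx,vy=-vx,-vy
u=np.array([vx,vy]);n=np.array([-vy,vx]);p0=np.array([x0,y0])
print("fence yaw",np.degrees(np.arctan2(vy,vx)),"resid",np.std((W[:,:2]-p0)@n))
cut=onplane(c,[(240.6,178.1)],.022)[0,:2];print("cutter",cut,"in front",(cut-p0)@n)
m=onplane(c,[(222.7,153),(236,210.5)],.06);print("mouth",m,m.mean(0),np.linalg.norm(m[0]-m[1]))
e=onplane(c,[(150+475/4,150+555/2.5)],.06)[0,:2];print("end +x",e,(e-p0)@u, "-> centre s",(e-p0)@u-.252,"cutter s",(cut-p0)@u,"mouth s",(m.mean(0)[:2]-p0)@u)
print("origin by cutter s",p0+u*((cut-p0)@u))
hsv=cv2.cvtColor(f,cv2.COLOR_RGB2HSV);mk=cv2.inRange(hsv,(22,60,130),(35,255,255));mk[:,:360]=0;mk[:,480:]=0
k=max(cv2.findContours(mk,cv2.RETR_EXTERNAL,cv2.CHAIN_APPROX_NONE)[0],key=cv2.contourArea)
B=onplane(c,cv2.approxPolyDP(k,4,True)[:,0],.1)
Wk=onplane(c,k[:,0],.1)[:,:2].astype(np.float32);r=cv2.minAreaRect(Wk*1000);print("board",B.round(4),B.mean(0),r)
E
```

```text
fence yaw 7.6176987 resid 7.52503034880064e-05
cutter [ 0.53646582 -0.06489703] in front 0.004248904552769594
mouth [[ 0.5053157  -0.07371328  0.06      ]
 [ 0.56917959 -0.06363915  0.06      ]] [ 0.53724764 -0.06867622  0.06      ] 0.06465357706588293
end +x [ 0.78287514 -0.0357829 ] 0.20067104326869298 -> centre s -0.051328956731307024 cutter s -0.047423066258430846 mouth s -0.04714912201156215
origin by cutter s [ 0.53702907 -0.06910844]
board [[0.3807 0.14   0.1   ]
 [0.694  0.0954 0.1   ]
 [0.6928 0.1167 0.1   ]
 [0.3839 0.1599 0.1   ]] [0.53785919 0.12799041 0.1       ] ((538.2952270507812, 127.96469116210938), (21.452274322509766, 318.40203857421875), 81.95862579345703)
```

```bash
python3 - <<'E'
from station import *
from h import *
import pickle
c=pickle.load(open("w3.pkl","rb"));_,t=pickle.load(open("w1.pkl","rb"))
def tri(a,b):
    o1,v1=ray(t,a);o2,v2=ray(c,b);v1=v1[0];v2=v2[0]
    s=np.linalg.lstsq(np.c_[v1,-v2],o2-o1,rcond=None)[0]
    return (o1+v1*s[0]).round(4),(o2+v2*s[1]).round(4)
print(tri((340.5,188.3),(223,228.4)),tri((345.8,226.7),(203.4,139.7)))
# hood far corners: top px (360,186.5) ; w3 (150+103/4,150+210/2.5)
print(tri((310+300/6,115+432/6),(150+103/4,150+210/2.5)), tri((310+325/6,210+72/6),(120+133/4,0+460/3.15)))
E
```

```text
(array([ 0.5961, -0.0849,  0.0436]), array([ 0.5943, -0.0851,  0.0432])) (array([ 0.487 , -0.0975,  0.041 ]), array([ 0.4913, -0.0995,  0.0417]))
(array([ 0.597 , -0.1391,  0.0521]), array([ 0.5988, -0.1389,  0.0525])) (array([ 0.4965, -0.1474,  0.0615]), array([ 0.4978, -0.1478,  0.0618]))
```

```bash
python3 - <<'E'
from station import *
import cv2, numpy as np
B=(.5383,.1281)
move_ptp((*B,.15),(180,0,172))
hit=move_straight((*B,.083),velocity=.1,stop_force=12)
s=sense();print(hit,s["time"],s["tool_pos"],s["force"])
if not hit:
    grip(0.0,60)
    s=sense();print(s["finger_gap"],s["force"],s["tool_pos"],s["wrist_torque"])
    move_straight((*B,.125),velocity=.08)
    s=sense();print(s["time"],s["finger_gap"],s["force"],s["wrist_torque"],s["tool_pos"])
    u=np.array([np.cos(np.radians(7.62)),np.sin(np.radians(7.62))]);n=np.array([-u[1],u[0]]);F=np.array([.537,-.069])
    p=F+n*(.011+.04)
    move_straight((*p,.125),velocity=.12,rot=(180,0,187.62))
    pause(.2)
    c=capture("wrist");cv2.imwrite("pics/w4.png",c["frame"][:,:,::-1])
    c=capture("scene");cv2.imwrite("pics/s4.png",c["frame"][:,:,::-1])
    s=sense();print(s["time"],s["tool_pos"],s["tcp_rot"],s["force"],s["wrist_torque"])
E
```

```text
False 12.0917 [0.53874171 0.12803741 0.08353636] [0.28219629 0.3405491  1.33269025]
0.24472075428204787 [-0.42602457  0.39946928  4.186526  ] [0.53849448 0.12837439 0.08331408] [0.1675166  0.13454605 0.00928983]
13.375 0.24632534985909063 [-0.33913801 -0.31390355 -5.079221  ] [-0.00719357  0.02049847 -0.07241454] [0.53811006 0.12825415 0.12491578]
15.05 [ 0.5302455 -0.0181649  0.1249618] [-1.79996645e+02 -4.93773707e-03 -1.72355860e+02] [ 0.37779182  0.13096326 -4.72098206] [-0.02858695  0.01759364 -0.04144794]
```

View pics/w4.png

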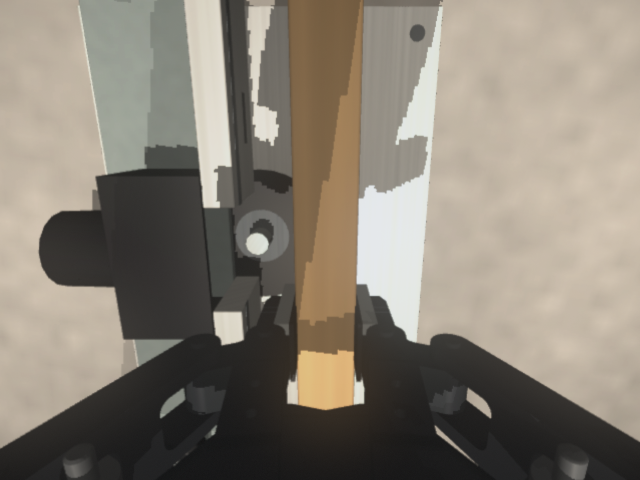

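View pics/s4.png

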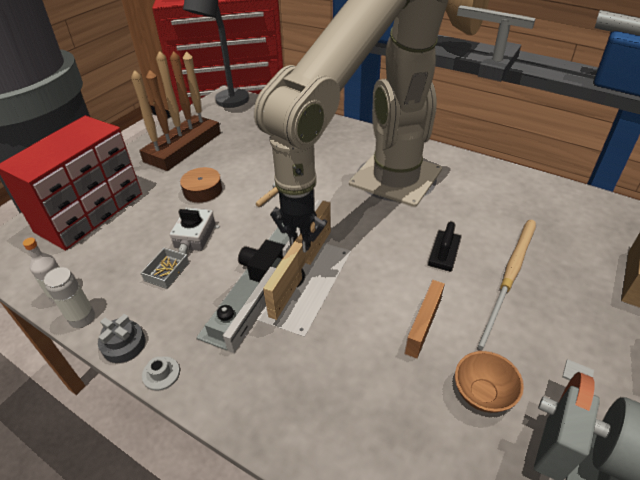

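```bash
python3 - <<'E'
from station import *
import cv2, numpy as np
u=np.array([np.cos(np.radians(7.62)),np.sin(np.radians(7.62))]);n=np.array([-u[1],u[0]]);F=np.array([.537,-.069])
def rep(l):
    s=sense();r=s["tool_pos"][:2]-F;print(l,round(s["time"],2),"s,n,z",(r@u*1e3).round(2),(r@n*1e3).round(2),(s["tool_pos"][2]*1e3).round(2),"F u,n,z",(s["force"][:2]@u).round(2),(s["force"][:2]@n).round(2),s["force"][2].round(2),"T",s["wrist_torque"].round(2),"yaw",s["tcp_rot"][2].round(2),s["finger_gap"].round(4));return s
rep("a")
p=F+n*.024
move_straight((*p,.125),velocity=.06)
rep("b")
h=move_straight((*p,.0828),velocity=.04,stop_force=3.5);rep(f"low {h}")
s=sense();z=s["tool_pos"][2]
z=max(z,.0828)
p=F+n*.008
h=move_straight((*p,z),velocity=.01,stop_force=4);rep(f"touch {h}")
pause(.5);rep("w")
c=capture("wrist");cv2.imwrite("pics/w5.png",c["frame"][:,:,::-1])
c=capture("top");cv2.imwrite("pics/t5.png",c["frame"][:,:,::-1])
E
```

```text
Traceback (most recent call last):
AttributeError: 'float' object has no attribute 'round'
```

```bash
cat > r.py <<'E'
from station import *
import cv2, numpy as np
u=np.array([np.cos(np.radians(7.62)),np.sin(np.radians(7.62))]);n=np.array([-u[1],u[0]]);F=np.array([.537,-.069])
def rep(l):
    s=sense();r=s["tool_pos"][:2]-F
    print(l,"t %.2f s,n,z %.2f %.2f %.2f Fu,n,z %.2f %.2f %.2f"%(s["time"],r@u*1e3,r@n*1e3,s["tool_pos"][2]*1e3,s["force"][:2]@u,s["force"][:2]@n,s["force"][2]),"T",s["wrist_torque"].round(2),"rpy",s["tcp_rot"].round(2),"gap %.4f"%s["finger_gap"]);return s
E
python3 - <<'E'
from r import *
rep("a")
p=F+n*.024
move_straight((*p,.125),velocity=.06)
rep("b")
h=move_straight((*p,.0828),velocity=.04,stop_force=3.5);rep(f"low {h}")
s=sense();z=s["tool_pos"][2]
z=max(z,.0828)
p=F+n*.008
h=move_straight((*p,z),velocity=.01,stop_force=4);rep(f"touch {h}")
pause(.5);rep("w")
c=capture("wrist");cv2.imwrite("pics/w5.png",c["frame"][:,:,::-1])
c=capture("top");cv2.imwrite("pics/t5.png",c["frame"][:,:,::-1])
E
```

```text
a t 15.05 s,n,z 0.05 51.28 124.96 Fu,n,z 0.39 0.08 -4.72 T [-0.03  0.02 -0.04] rpy [-180.     -0.   -172.36] gap 0.2448
b t 15.65 s,n,z -0.07 23.80 124.94 Fu,n,z -0.40 0.06 -4.85 T [ 0.   -0.   -0.02] rpy [ 1.8000e+02 -1.0000e-02 -1.7242e+02] gap 0.2489
low True t 16.64 s,n,z -0.28 24.02 83.30 Fu,n,z -1.79 0.33 5.96 T [0.01 0.12 0.04] rpy [ 1.8000e+02 -5.0000e-02 -1.7238e+02] gap 0.2460
touch True t 17.10 s,n,z -0.28 23.87 83.33 Fu,n,z -0.27 1.37 6.70 T [ 0.17  0.06 -0.05] rpy [ 1.7991e+02 -9.0000e-02 -1.7236e+02] gap 0.2462
w t 17.60 s,n,z -0.30 23.91 83.31 Fu,n,z -0.51 1.29 5.19 T [ 0.26 -0.06 -0.07] rpy [ 1.7992e+02 -9.0000e-02 -1.7235e+02] gap 0.2450
```

View pics/w5.png

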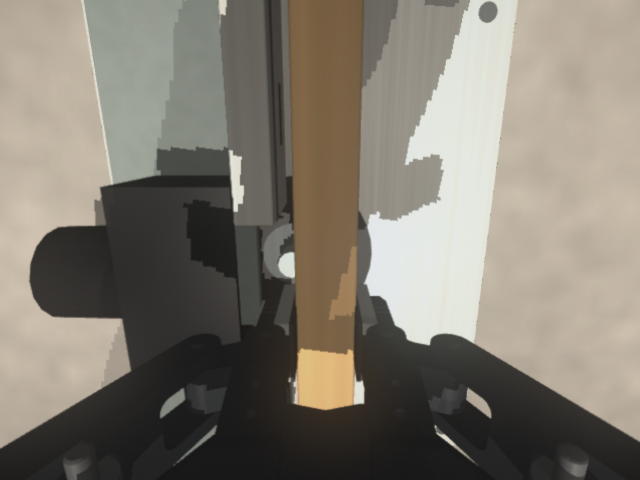

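View pics/t5.png

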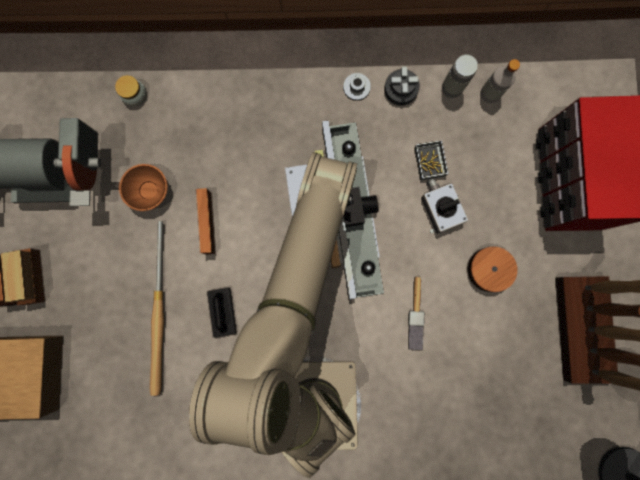

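```bash
python3 - <<'E'
from r import *
p=F+n*.024
move_straight((*p,.0839),velocity=.01);s=rep("up")
z=.0839
if s["force"][2]>-1: z=.0842;move_straight((*p,z),velocity=.01);s=rep("up")
h=move_straight((*(F+n*.008),z),velocity=.012,stop_force=4);rep(f"touch {h}")
pause(.3);rep("w")
c=capture("wrist");cv2.imwrite("pics/w6.png",c["frame"][:,:,::-1])
E
```

```text
up t 18.07 s,n,z -0.12 24.02 83.67 Fu,n,z 0.15 0.26 -4.14 T [-0.   -0.19  0.  ] rpy [ 179.94   -0.25 -172.35] gap 0.2475
touch True t 19.08 s,n,z -0.46 11.07 83.34 Fu,n,z 0.95 1.36 3.93 T [ 0.32 -0.62 -0.04] rpy [ 179.89   -0.29 -172.36] gap 0.2451
w t 19.38 s,n,z -0.48 11.10 83.32 Fu,n,z -0.46 -0.61 4.61 T [-0.04 -0.48 -0.02] rpy [ 179.91   -0.3  -172.36] gap 0.2469
```

View pics/w6.png

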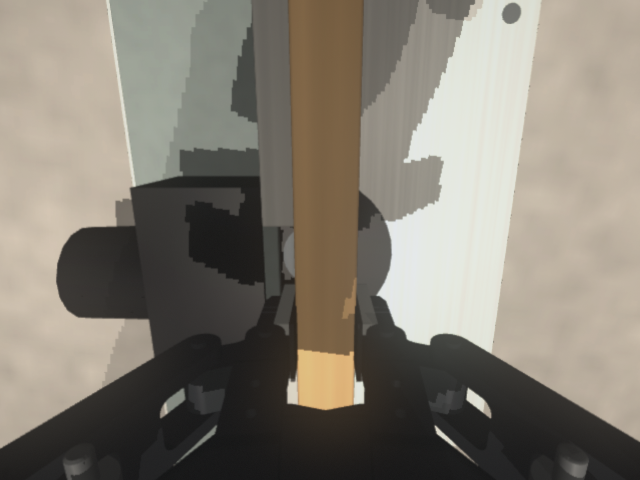

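```bash
python3 - <<'E'
from r import *
R=(180,0,187.62)
move_straight((*(F+n*.0118),.0839),velocity=.01,rot=R);pause(.2);s=rep("back")
k=.0118
b=s["force"][:2]@n
while k>.008:
    k-=.0003
    move_straight((*(F+n*k),.0839),velocity=.01,rot=R);pause(.08);s=rep("%.4f"%k)
    if s["force"][:2]@n-b>5: break
E
```

```text
back t 19.93 s,n,z -0.46 11.97 83.54 Fu,n,z 0.42 0.28 -5.79 T [ 0.03 -0.03 -0.02] rpy [ 1.7999e+02 -6.0000e-02 -1.7237e+02] gap 0.2465
0.0115 t 20.27 s,n,z -0.05 11.51 83.85 Fu,n,z 0.71 -0.51 -3.88 T [-0.04  0.04  0.03] rpy [ 1.8000e+02 -1.0000e-02 -1.7238e+02] gap 0.2482
0.0112 t 20.60 s,n,z -0.01 11.18 83.91 Fu,n,z -0.37 -0.05 -4.54 T [0.06 0.01 0.01] rpy [ 180.      0.   -172.38] gap 0.2468
0.0109 t 20.93 s,n,z 0.01 10.97 83.91 Fu,n,z -0.21 0.51 -4.28 T [ 0.19  0.01 -0.02] rpy [ 179.99    0.   -172.38] gap 0.2486
0.0106 t 21.27 s,n,z 0.03 10.95 83.91 Fu,n,z -0.41 1.88 -3.46 T [0.68 0.22 0.  ] rpy [ 1.7997e+02 -1.0000e-02 -1.7237e+02] gap 0.2474
0.0103 t 21.60 s,n,z 0.02 10.90 83.92 Fu,n,z -1.60 5.22 -1.27 T [ 1.14  0.42 -0.08] rpy [ 1.7995e+02 -1.0000e-02 -1.7236e+02] gap 0.2436
0.0100 t 21.93 s,n,z 0.01 10.90 83.91 Fu,n,z -1.13 7.15 -2.20 T [ 1.35  0.49 -0.06] rpy [ 1.7993e+02 -2.0000e-02 -1.7235e+02] gap 0.2450
```

```bash
python3 - <<'E'
from r import *
R=(180.12,0,187.62)
k=.0115
move_straight((*(F+n*k),.0839),velocity=.01,rot=R);pause(.2);s=rep("back")
b=s["force"][:2]@n
z=.0839
for _ in range(6):
    z-=.0002;move_straight((*(F+n*k),z),velocity=.01,rot=R);pause(.15);s=rep("z %.4f"%z)
    if s["force"][2]>-2.2: break
while k>.008:
    k-=.0003
    move_straight((*(F+n*k),z),velocity=.01,rot=R);pause(.15);s=rep("%.4f"%k)
    if s["force"][:2]@n>9: break
E
```

```text
back t 22.43 s,n,z -0.01 11.15 83.93 Fu,n,z 0.38 0.36 -5.49 T [0.01 0.   0.03] rpy [-1.7986e+02  1.0000e-02 -1.7240e+02] gap 0.2455
z 0.0837 t 22.83 s,n,z 0.00 11.50 83.69 Fu,n,z 0.64 1.02 -4.49 T [-0.01 -0.04  0.03] rpy [-179.88   -0.   -172.38] gap 0.2441
z 0.0835 t 23.23 s,n,z 0.00 11.50 83.51 Fu,n,z 1.11 -0.22 -5.55 T [ 0.    0.03 -0.01] rpy [-179.88    0.   -172.38] gap 0.2445
z 0.0833 t 23.63 s,n,z 0.05 11.49 83.35 Fu,n,z 0.21 -0.45 -4.34 T [0.02 0.08 0.04] rpy [-1.7988e+02  1.0000e-02 -1.7238e+02] gap 0.2451
z 0.0831 t 24.03 s,n,z 0.02 11.50 83.31 Fu,n,z -3.26 0.91 3.40 T [0.11 0.68 0.02] rpy [-179.89    0.   -172.38] gap 0.2437
0.0112 t 24.43 s,n,z 0.05 11.38 83.30 Fu,n,z -3.99 2.08 5.29 T [ 0.45  0.92 -0.  ] rpy [-179.9    -0.   -172.37] gap 0.2491
0.0109 t 24.83 s,n,z 0.03 11.32 83.32 Fu,n,z -4.72 2.68 5.82 T [ 0.69  1.   -0.06] rpy [-179.93   -0.   -172.37] gap 0.2438
0.0106 t 25.23 s,n,z 0.02 11.22 83.30 Fu,n,z -4.93 3.70 6.77 T [ 0.79  1.06 -0.  ] rpy [-1.7995e+02 -1.0000e-02 -1.7237e+02] gap 0.2471
0.0103 t 25.63 s,n,z 0.02 11.17 83.31 Fu,n,z -4.49 4.63 6.58 T [ 1.07  1
[... 177 characters left out ...]
1.7235e+02] gap 0.2456
0.0097 t 26.43 s,n,z 0.02 10.99 83.32 Fu,n,z -5.23 5.60 7.62 T [1.41 1.28 0.  ] rpy [ 1.8000e+02 -2.0000e-02 -1.7235e+02] gap 0.2476
0.0094 t 26.83 s,n,z 0.05 10.90 83.36 Fu,n,z -5.89 6.40 8.82 T [ 1.63  1.39 -0.07] rpy [ 1.7998e+02 -2.0000e-02 -1.7234e+02] gap 0.2469
0.0091 t 27.23 s,n,z 0.04 10.86 83.34 Fu,n,z -6.89 7.23 9.87 T [ 1.88  1.43 -0.06] rpy [ 1.7996e+02 -3.0000e-02 -1.7233e+02] gap 0.2447
0.0088 t 27.63 s,n,z 0.02 10.82 83.35 Fu,n,z -5.55 7.99 9.94 T [ 2.06  1.46 -0.11] rpy [ 1.7994e+02 -4.0000e-02 -1.7232e+02] gap 0.2456
0.0085 t 28.03 s,n,z 0.06 10.80 83.37 Fu,n,z -6.40 9.87 10.99 T [ 2.28  1.63 -0.12] rpy [ 1.7991e+02 -4.0000e-02 -1.7231e+02] gap 0.2452
```

```bash
cat >> r.py <<'E'
def avg(m=6):
    a=[]
    for _ in range(m): 
        pause(.03);s=sense();a.append([s["force"][:2]@u,s["force"][:2]@n,s["force"][2],*s["wrist_torque"]])
    return np.mean(a,0).round(2)
E
python3 - <<'E'
from r import *
R=(180.15,0,187.62)
k=.0116
move_straight((*(F+n*k),.0839),velocity=.01,rot=R);pause(.1)
z=.08345
move_straight((*(F+n*k),z),velocity=.01,rot=R);pause(.1);s=rep("back");b=avg();print(b)
k=.0110
while k>.0075:
    k-=.0004
    move_straight((*(F+n*k),z),velocity=.01,rot=R);a=avg();s=rep("%.4f"%k);print(a)
    if a[1]-b[1]>10: break
E
```

```text
back t 28.95 s,n,z -0.03 11.56 83.42 Fu,n,z -0.19 -0.14 -4.55 T [ 0.01 -0.07 -0.01] rpy [-179.85   -0.   -172.39] gap 0.2485
[ 0.    0.1  -4.66 -0.    0.    0.02]
0.0106 t 29.60 s,n,z 0.04 11.01 83.44 Fu,n,z -1.21 3.58 -3.35 T [ 0.89  0.11 -0.  ] rpy [-179.88   -0.   -172.36] gap 0.2439
[-0.67  3.17 -3.96  0.77  0.14 -0.03]
0.0102 t 30.05 s,n,z 0.04 10.96 83.44 Fu,n,z -0.44 5.15 -3.04 T [ 1.24  0.32 -0.06] rpy [-1.7991e+02 -1.0000e-02 -1.7235e+02] gap 0.2435
[-1.15  5.06 -2.63  1.22  0.3  -0.07]
0.0098 t 30.50 s,n,z 0.06 10.93 83.45 Fu,n,z -0.35 6.92 -1.29 T [ 1.48  0.42 -0.06] rpy [-1.7994e+02 -2.0000e-02 -1.7234e+02] gap 0.2466
[-0.86  6.39 -1.67  1.51  0.43 -0.07]
0.0094 t 30.95 s,n,z 0.05 10.93 83.44 Fu,n,z -1.17 7.63 -0.73 T [ 1.78  0.55 -0.07] rpy [-1.7997e+02 -3.0000e-02 -1.7232e+02] gap 0.2412
[-2.12  7.9  -1.07  1.82  0.56 -0.1 ]
0.0090 t 31.40 s,n,z 0.05 10.93 83.45 Fu,n,z -1.71 8.43 0.16 T [ 2.09  0.71 -0.1 ] rpy [ 1.8000e+02 -4.0000e-02 -1.7231e+02] gap 0.2421
[-2.17  9.3   0.08  2.11  0.7  -0.12]
0.0086 t 31.85 s,n,z 0.05 10.85 83.47 Fu,n,z -2.93 9.68 1.53 T [ 2.43  0.83 -0.16] rpy [ 1.7997e+02 -4.0000e-02 -1.7230e+02] gap 0.2456
[-2.75 10.42  1.01  2.39  0.8  -0.15]
```

```bash
python3 - <<'E'
from r import *
R=(180.15,0,187.62);z=.08345
for k in(.0083,.0081,.0079):
    move_straight((*(F+n*k),z),velocity=.01,rot=R);a=avg(10);s=rep("%.4f"%k);print(a)
    if a[1]>11.7: break
for _ in range(3): pause(.4);print(avg(10))
for c_ in("wrist","scene","top"):
    c=capture(c_);cv2.imwrite(f"pics/{c_}7.png",c["frame"][:,:,::-1])
g=cv2.imread("pics/scene7.png");cv2.imwrite("pics/scene7c.png",cv2.resize(g[170:370,190:460],None,fx=2.9,fy=2.9,interpolation=cv2.INTER_CUBIC))
import pickle;pickle.dump(capture("scene"),open("s7.pkl","wb"))
E
```

```text
0.0083 t 32.43 s,n,z 0.06 10.84 83.47 Fu,n,z -3.31 12.14 2.08 T [ 2.6   0.88 -0.15] rpy [ 1.7994e+02 -5.0000e-02 -1.7229e+02] gap 0.2469
[-2.65 11.51  1.44  2.61  0.89 -0.16]
0.0081 t 33.02 s,n,z 0.05 10.82 83.48 Fu,n,z -3.09 12.41 1.52 T [ 2.75  0.96 -0.15] rpy [ 1.7993e+02 -5.0000e-02 -1.7228e+02] gap 0.2400
[-2.97 12.22  1.87  2.74  0.95 -0.18]
[-3.14 12.21  1.77  2.75  0.97 -0.17]
[-2.93 12.09  1.97  2.76  0.96 -0.17]
[-2.57 12.21  1.95  2.76  0.96 -0.18]
```

View pics/wrist7.png

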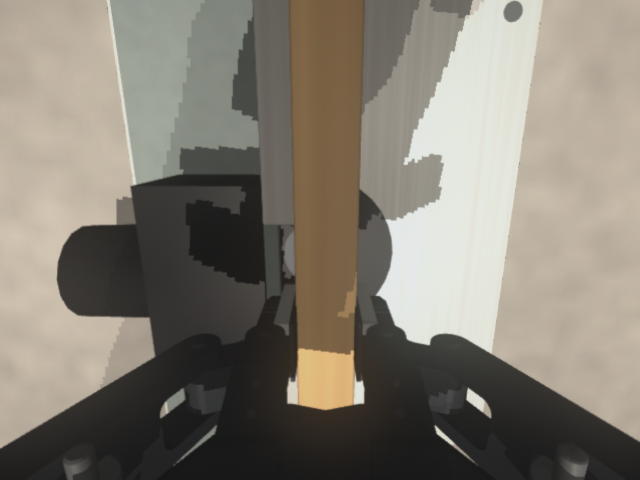

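View pics/scene7c.png

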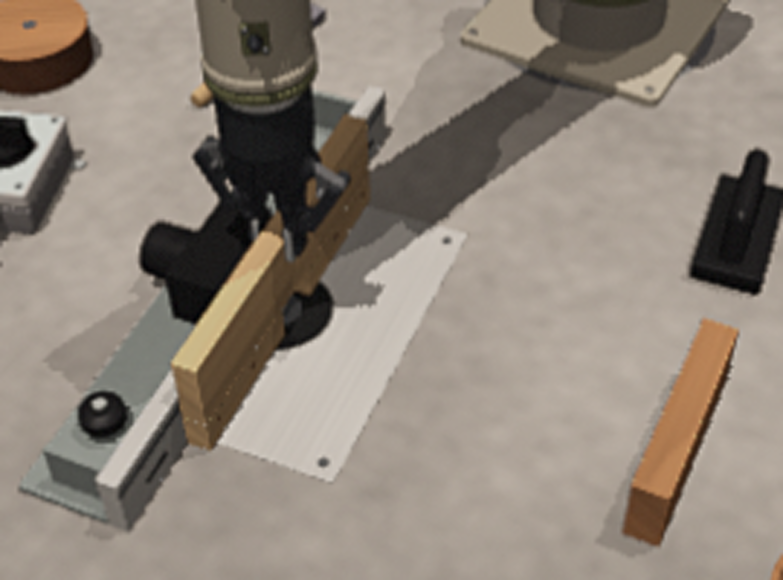

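View pics/top7.png

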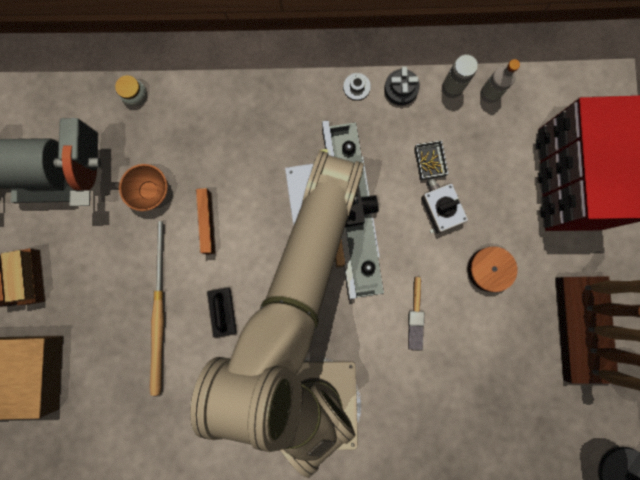

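```bash
python3 - <<'E'
from h import *
import pickle
c=pickle.load(open("s7.pkl","rb"))
u=np.array([np.cos(np.radians(7.62)),np.sin(np.radians(7.62))]);n=np.array([-u[1],u[0]]);F=np.array([.537,-.069])
g=lambda s,d,z:np.r_[F+u*s+n*d,z]
Q=proj(c,[g(.16,.022,.1),g(.16,0,.1),g(-.16,.022,.1),g(.16,.022,0),g(.252,0,.06),g(-.252,0,.06)])
print(((Q-[190,170])*2.9).round(0))
im=cv2.imread("pics/scene7.png")
for q in Q: cv2.circle(im,tuple(int(v*16) for v in q),16,(0,0,255),-1,shift=4)
cv2.imwrite("pics/chk.png",cv2.resize(im[190:360,190:340],None,fx=5,fy=3.5,interpolation=cv2.INTER_NEAREST))
E
```

```text
[[195. 371.]
 [169. 363.]
 [366. 118.]
 [210. 451.]
 [115. 487.]
 [385.  89.]]
```

View pics/chk.png

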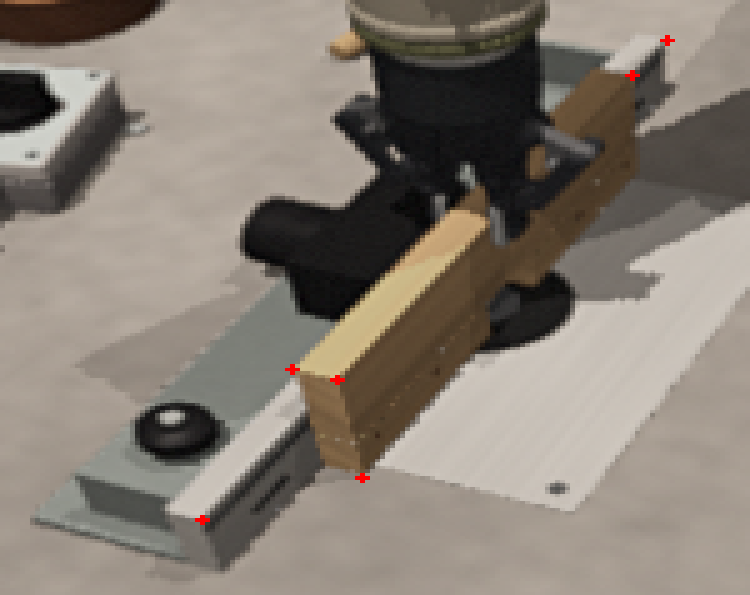

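```bash
python3 - <<'E'
from r import *
pause(2.5);print(avg(10));rep("end");hand_in()
E
```

```text
[-3.13 12.16  1.82  2.74  0.96 -0.18]
end t 38.25 s,n,z 0.05 10.82 83.48 Fu,n,z -2.99 11.87 1.97 T [ 2.79  0.97 -0.15] rpy [ 1.7993e+02 -5.0000e-02 -1.7228e+02] gap 0.2469
the job is handed in; nothing more can be done
```

The router is off at the isolator, and the facing is pressed against the fence at about 12 N, still gripped. I handed the job in at about 38 s.

- **Isolator:** I gripped the handle, turned it about 75° anticlockwise and let it snap over before I moved any wood. The wrist picture afterwards showed the bar lying across the box.
- **Placing:** I lifted the notched board, turned it parallel to the fence and lowered it over the cutter notch down.
- **Final push:** The push averaged 12.1–12.2 N for the last 5 s or so. The tool sat 10.8 mm out from the fence face, against the nominal 11 mm, and within 0.1 mm of the middle of the cutter along the fence. The board was centred in the grip only by the camera measurement, to about 1 mm. The small twist and the height of the resulting force suggest both plates touch it flat.
- **Pictures:** The board's corners matched the predicted seated pose to about 1–2 pixels. The other things on the bench look unmoved.

**Problems along the way:**
- On the first approach I pressed the board down on the bench, up to roughly 15 N. Bench friction falsely triggered one force stop and spoiled the force reading in the second pressing attempt. I backed off and re-pressed with the board only just touching the bench.
- About 3 N of sideways friction along the fence remained at the end.
- I could not see the cutter inside the notch directly in the last picture. Its clearance is inferred from the measured positions: about 17 mm on each side and 10 mm above the cutter.

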